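Bench-test an ignition lock: key in, quarter turn, hold

ROBOT

A 6-joint arm with a two-finger parallel gripper is mounted at the origin on the work surface. World frame = base frame: x ahead of the robot, y to its left, z up, the work surface at z = 0. Lengths are in m, angles in rad, forces in N, time in s.
With the tool pointing down it reaches from about 0.225 to 0.725 m from the base axis. Payload 3.1 kg.
Tool frame: the origin (TCP) lies between the finger pads; the fingertips stand 11 mm ahead of it and the grasp point (between the pads) lies 8 mm behind it; z points along the fingers, y is the direction in which the jaws open and shut (so a half turn about z gives the same grasp; the last joint's range is limited). The gripper opens to 85 mm and grips with 20 to 120 N. Pads are 22 mm wide; open, the fingers measure 114 mm over their backs; the gripper's body (76 mm by 85 mm) begins 54 mm behind the grasp point. The pads swing forward as they close: fully open they stand 13 mm farther back than shut.
Start: joints at [1.104, 0.048, 0.099, 1.622, 0, 1.443], TCP at [0.174, 0.495, 0.242] pointing down, gripper open.
Joint ranges: [-2.91, 2.91], [-0.99, 1.94], [-1.21, 1.42], [-2.12, 2.29], [-1.49, 1.47], [-3.14, 3.14]. Speed limits (rad/s): [2.79, 2.79, 3.14, 3.14, 3.14, 3.14].

INTERFACE

Orientations are given as [roll, pitch, yaw] about the fixed x, y, z axes, in that order (R = Rz(yaw) Ry(pitch) Rx(roll)).
In Python, from workcell import manip gives the robot as it stands. The module is installed in compiled form; this text tells all that it offers.
- The arm moves only by the shell command python3 -m handwheel 'ROWS' [FORCE]. ROWS is JSON, a list of rows, each a list of 7 numbers: the closure, from 0 (fully open) to 1 (shut), then the shift along the tool's x, y, z in units of 60 mm (1.0 is 60 mm), then the turn, a rotation vector about the tool's x, y, z in units of 10 degrees (1.0 is 10 degrees). In form: [[grip, tx, ty, tz, rx, ry, rz], ...]. A call has 1 to 5 rows; each row is the pose to reach, as a shift and turn from the pose commanded when the call began, along the tool's axes at that moment; what a row does not reach only later rows make up. A row lasts 1/8 s, in which the tool goes at most 62.5 mm and 10.7 degrees, less where a joint would pass 70% of its speed; a pose out of reach is approached as far as the arm can. A call with a gripper value outside its range is refused whole. The fingers move at their own pace and stop on an object; FORCE is the grip in N (left out, the last holds). Time passes only in rows, so rows that repeat a pose let the fingers close. It gives the time, the measured TCP pose, the force and the opening at its end, in the units of the state.
- manip.sense(): the state, without advancing time (a new reading comes with each control period).
- manip.snapshot(name): name is "scene" or "top" or "wrist"; returns the picture (384x512x3 uint8, blue, green, red); there is no depth.
- manip.camera_params(name): a dict with "K" (3x3 intrinsics, pixels), "k1" (the pictures are not rectified: a ray, as slopes to the right and down, at radius r is drawn at 1 + k1 r^2 times it, then the intrinsics apply), "pose" (4x4, takes a point from camera to world coordinates); the wrist camera has in their place "hand_eye" (4x4, takes a point from camera to tool coordinates, whose origin is the TCP and whose axes are the flange's). Camera axes: x right, y up, looking along -z (the intrinsics and any distortion apply to the point x, -y, -z); pixel columns grow to the right and rows downward; lengths in m; the calibration is good to about 2 mm. A picture is of the moment at which its call begins: read the wrist's pose just before it. camera_params takes no time and is no camera call.
- manip.job_done(): hands the job in, once; it reports no verdict.
Trained networks look in the newest picture that a camera, given by its name, has taken for a name from the list of things; names that differ only in an ending like _2 or _b are one class to them, and where a whole thing is asked for, a point or a joint stands for the part that bears it (a point fixed in the world has none). Each returns a list of dicts, best first, with "score" (0 to 1); they miss things now and then, are a little off and sometimes report something else, mostly with a low value. They report only what shows in the picture. A call takes as long as a camera call. They do not tell look-alikes from the thing itself.
- manip.regions_of(camera, thing): "pixels" (384x512 bool, what is visible of it) and "extent" ([left, top, right, bottom] in pixels, round what is visible of it).
The state is a dict: "t": time; "q": joint angles; "joint_velocities": joint speeds; "effort": joint torques, N m; "tcp_pos": TCP position; "eef_rot": TCP orientation; "force": force on the tool from outside, world axes, zero at the start; "ft_torque": the same for the moment, N m; "width": finger opening in m.
Only numpy, scipy, OpenCV 4.12 (cv2) and the standard library are available. Lean on these libraries where they do the work, as an engineer would, in place of code of your own. Each camera call takes 0.05 s, during which the arm holds its last target.

TASK

Take the key with the square-cornered head out of the key block, put it into the lock in the bench jig and push it fully home, wiggling it a little when the pins stick. Then turn it clockwise (seen from above) a quarter turn to its stop and finish still gripping the key, holding it turned against the return spring. Leave the other two keys and everything else on the bench where they are.

Things in the scene. Friction and masses are not known exactly. Their poses are not given: they have to be found in the camera images.
- key_square_head (a point): The key to use, with a square-cornered rectangular black head 34 wide x 12 thick x 46 mm tall; this point is the head's centre. It stands blade down, head up, in one of the block's three places (which one changes). Own x = along the head's and blade's width, y = through the 12 mm thickness (pinch across this), z = up. Both ways round are the same.
- key_square: The same key, about 45 g; origin at the blade's tip, 62 mm below the head's centre, same axes. The head's underside is 39 mm above the tip; below it a round neck 4.8 mm thick, 7 mm long, then the steel blade 12 mm wide, 4 mm thick, with a rounded tip.
- key_round_head (a point): Wrong key: round black disc head 40 mm across, 12 mm thick; this point is near the head's middle. Its 15 mm blade does not fit the lock.
- key_tee_head (a point): Wrong key: T-shaped black head, cross bar 44 mm wide on a 14 mm stem, 12 mm thick; this point is at the head's middle. Its 15 mm blade does not fit the lock.
- key_block: Fixed light wooden block 195 x 56 x 50 mm with three upright slots in a row along its own x, 62 mm apart, a key in each; origin at the centre of its underside. The keys' heads rest on its top, their blades reach 39 mm down; lift a key 45 mm to clear it. The slots are 17 x 7 mm.
- lock: The lock in its fixed jig: a 46 mm square cast housing, top 85 mm above the bench, clamped upright on a base 120 x 100 mm; origin at the centre of the base's underside. About 16 mm and 26 mm down the keyway, spring pins stick: pushing past them takes 8 to 20 N (grip firmly), less when the key is wiggled a millimetre to and fro along the slot.
- keyway (a point): Mouth of the keyway, centre of the housing's flat top. The dark slot is 13.6 mm long along own x and 5.6 mm wide along own y; z = up. The key goes straight down, blade's width along the slot, either way round. Fully home, the head's underside rests on the top and the head's centre is 23 mm above this point. The key turns only within about 2 mm of fully home.
- lock_turn (a joint): Turn of the lock's core, rad: 0 = rest, grows clockwise seen from above, solid stop at 1.5 (a quarter turn). A return spring (0.02 N m at rest, 0.1 N m at the stop) turns it back if let go. The key has about 0.1 rad of play in it, so the head turns about 1.6 rad to the stop. A steel bolt in the housing's side draws in by 13 mm as it turns.
- socket: Bystander: steel socket (ring 28 mm across, 38 mm tall) standing on the bench between lock and key block; origin at its underside.
- plug_cap: Bystander: small turned aluminium part, 30 mm across and 34 mm tall, standing between lock and key block; origin at its underside.
- wrench: Bystander: flat steel wrench lying near the far edge; origin at its middle.
- screwdriver: Bystander: screwdriver lying at the right; origin at its middle.
- spray_can: Bystander: grey can, 60 mm across, 150 mm tall, standing beyond the lock; origin at its underside.
- tape_roll: Bystander: grey roll, 90 mm across, 24 mm tall, lying beyond the middle; origin at its underside.
- parts_tray: Bystander: shallow steel tray 120 x 160 x 30 mm at the left; origin at its underside.
Not all that is in view belongs to the job. Leave any purple look-alike of the key_square alone. Leave any pink look-alike of the lock alone.

How it is judged:
By the outcome, as a careful person would: the job done as asked, in the order asked, and still so for the second after the job is handed in, while the arm keeps its last pose, push and grip.
It also fails if it takes over 51 s, if anything falls off the work surface, if the arm or the gripper's body presses on something with over 40 N, if the wrist force passes 120 N, or if a joint passes its speed limit or range.

## Working session

There is one attempt and no reset: what is moved stays moved. The work goes in short steps, Python scripts to look and compute and a shell command to move; the robot and the scene stay as the last step left them, time stands still between calls to the robot, and variables do not carry over. Pictures are saved under pics/ and viewed, and the job is handed in when it is done.

```bash
mkdir -p pics; ls; cat > h.py <<'E'
import numpy as np, cv2
from workcell import manip
from scipy.spatial.transform import Rotation as R
def snap(n,f):
    im=manip.snapshot(n); cv2.imwrite('pics/'+f,im); return im
E
python3 - <<'E'
from h import *
s=manip.sense()
for k,v in s.items(): print(k,np.round(v,4))
for n in ['scene','top','wrist']:
    snap(n,n+'0.png'); p=manip.camera_params(n); print(n,p)
E
```

```text
pics
t 0.0
q [1.1042 0.0488 0.0975 1.622  0.     1.443 ]
joint_velocities [ 0.0002  0.      0.0012  0.001  -0.001   0.0001]
effort [-1.10000e-03 -3.38782e+01  3.20016e+01  2.05000e-02 -2.00000e-04
 -0.00000e+00]
tcp_pos [0.1742 0.4946 0.2411]
eef_rot [-3.1392e+00 -3.0000e-04  2.8028e+00]
force [ 0.4969 -0.2467 -0.7044]
ft_torque [-0.0118  0.0133 -0.0314]
width 0.0857
scene {'K': array([[393.31100764,   0.        , 250.88321885],
       [  0.        , 393.31100764, 189.74913643],
       [  0.        ,   0.        ,   1.        ]]), 'k1': -0.1103339977294217, 'pose': array([[-0.28214078, -0.54545704,  0.78922316,  1.40824587],
       [ 0.95925261, -0.14735983,  0.24107988,  0.26466995],
       [-0.01519893,  0.82508284,  0.56480731,  0.68625309],
       [ 0.        ,  0.        ,  0.        ,  1.        ]])}
top {'K': array([[346.6835824 ,   0.        , 257.60424228],
       [  0.        , 346.6835824 , 189.86321358],
       [  0.        ,   0.        ,   1.        ]]), 'k1': -0.07231226797638952, 'pose': array([[-2.44605909e-02,  9.96349819e-01, -8.17845802e-02,
         4.58673850e-01],
       [-9.99696332e-01, -2.41340514e-02,  4.97899785e-03,
        -8.13437686e-04],
       [ 2.98703035e-03,  8.18815341e-02,  9.96637593e-01,
         1.25348701e+00],
       [ 0.00000000e+00,  0.00000000e+00,  0.00000000e+00,
         1.00000000e+00]])}
wrist {'K': array([[282.25797074,   0.        , 258.60383356],
       [  0.        , 282.25797074, 190.91111625],
       [  0.        ,   0.        ,   1.        ]]), 'k1': -0.04035319191752286, 'hand_eye': array([[-1.44051357e-03,  9.57479513e-01,  2.88497671e-01,
         7.38913243e-02],
       [ 9.99998897e-01,  1.48370289e-03,  6.89671484e-05,
         6.61977094e-04],
       [-3.62010198e-04,  2.88497453e-01, -9.57480594e-01,
        -1.32149507e-01],
       [ 0.00000000e+00,  0.00000000e+00,  0.00000000e+00,
         1.00000000e+00]])}
```

View pics/scene0.png

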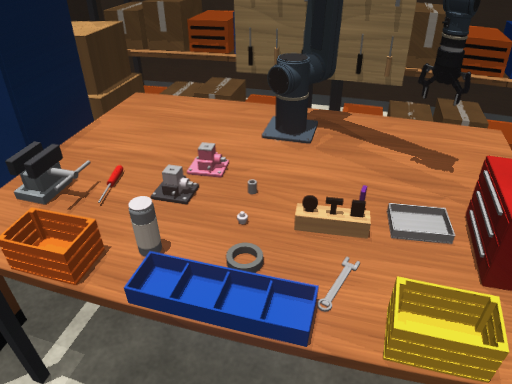

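View pics/top0.png

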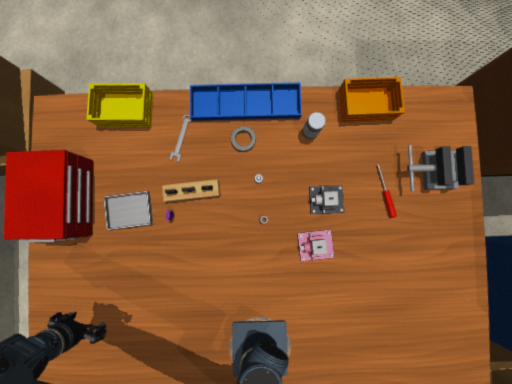

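View pics/wrist0.png

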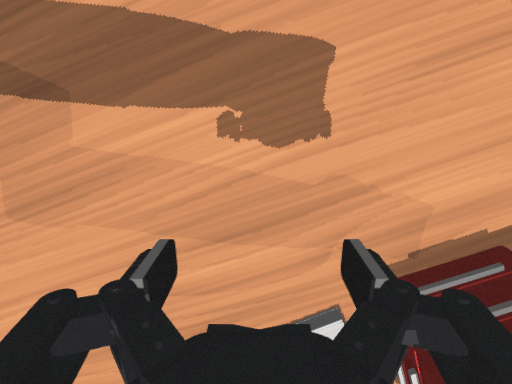

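The scene view shows the block near (333,217), with round (310,203), tee (334,202) and presumably square (357,208) heads and a purple look-alike beside it at (363,194). The grey lock is at (176,182) and the pink one at (208,157). In the top view the block is at (190,190) and the grey lock at (326,199). Next I'll zoom in and run the networks.

```bash
cat >> h.py <<'E'
def proj(cam,P,pose=None):
    p=manip.camera_params(cam); T=p['pose'] if pose is None else pose
    P=np.atleast_2d(P); c=(P-T[:3,3])@T[:3,:3]
    x=c[:,0]/-c[:,2]; y=-c[:,1]/-c[:,2]; r2=x*x+y*y; f=1+p['k1']*r2
    K=p['K']; return np.c_[K[0,0]*x*f+K[0,2],K[1,1]*y*f+K[1,2]]
def ray(cam,uv,pose=None):
    p=manip.camera_params(cam); T=p['pose'] if pose is None else pose
    K=p['K']; uv=np.atleast_2d(uv).astype(float)
    d=np.c_[(uv[:,0]-K[0,2])/K[0,0],(uv[:,1]-K[1,2])/K[1,1]]; s=d.copy()
    for _ in range(20): s=d/(1+p['k1']*(s**2).sum(1,keepdims=True))
    v=np.c_[s[:,0],-s[:,1],-np.ones(len(s))]@T[:3,:3].T
    return T[:3,3],v/np.linalg.norm(v,axis=1,keepdims=True)
def atz(cam,uv,z,pose=None):
    o,v=ray(cam,uv,pose); return o+v*((z-o[2])/v[:,2:3])
def tri(obs):
    A=np.zeros((3,3));b=np.zeros(3)
    for cam,uv,pose in obs:
        o,v=ray(cam,uv,pose); v=v[0]; M=np.eye(3)-np.outer(v,v); A+=M;b+=M@o
    X=np.linalg.solve(A,b)
    return X,[float(np.linalg.norm((np.eye(3)-np.outer(ray(c,u,p)[1][0],ray(c,u,p)[1][0]))@(X-ray(c,u,p)[0]))) for c,u,p in obs]
def wpose(s=None):
    s=s or manip.sense(); T=np.eye(4);T[:3,:3]=R.from_euler('xyz',s['eef_rot']).as_matrix();T[:3,3]=s['tcp_pos']
    return T@manip.camera_params('wrist')['hand_eye']
def cen(m):
    ys,xs=np.nonzero(m); return np.array([xs.mean(),ys.mean()])
E
python3 - <<'E'
from h import *
C={}
for cam in ['scene','top']:
    im=cv2.imread(f'pics/{cam}0.png')
    for th in ['key_square_head','key_round_head','key_tee_head','lock','keyway','key_block']:
        for r in manip.regions_of(cam,th)[:3]:
            c=cen(r['pixels']); print(cam,th,round(r['score'],2),r['extent'],c.round(1)); 
im=cv2.imread('pics/scene0.png'); a=cv2.resize(im[170:250,280:400],None,fx=6,fy=6,interpolation=cv2.INTER_CUBIC); cv2.imwrite('pics/sz.png',a)
im=cv2.imread('pics/top0.png'); a=cv2.resize(im[170:230,150:230],None,fx=8,fy=8,interpolation=cv2.INTER_CUBIC); cv2.imwrite('pics/tz.png',a)
print(manip.sense()['t'])
E
```

```text
scene key_square_head 0.66 [349.1, 201.1, 367.8, 220.8] [357.5 208.1]
scene key_square_head 0.66 [359.1, 186.2, 366.4, 200.2] [362.5 192.4]
scene key_round_head 0.46 [302.1, 193.0, 315.3, 212.0] [309.3 202.8]
scene key_tee_head 0.56 [325.9, 196.9, 342.7, 213.2] [333.7 202.9]
scene lock 0.65 [151.0, 163.7, 198.7, 203.9] [174.8 186. ]
scene lock 0.55 [188.1, 143.5, 229.9, 176.8] [207.9 161.6]
scene keyway 0.65 [191.0, 143.9, 229.9, 178.9] [208.2 161.8]
scene keyway 0.64 [148.8, 164.0, 198.5, 203.6] [174.6 186.1]
scene key_block 0.98 [294.1, 199.2, 372.6, 235.3] [332.  221.3]
top key_square_head 0.53 [165.0, 188.3, 178.4, 194.9] [170.6 191. ]
top key_square_head 0.4 [165.7, 207.9, 171.4, 220.9] [169.6 215.1]
top key_square_head 0.4 [256.8, 172.9, 258.9, 183.3] [258.4 177.7]
top key_round_head 0.56 [202.7, 188.4, 211.7, 188.9] [206.7 187.1]
top key_round_head 0.51 [165.8, 192.6, 178.8, 192.4] [170.5 191. ]
top key_tee_head 0.44 [177.5, 185.9, 195.0, 190.4] [187.6 188.8]
top key_tee_head 0.42 [173.5, 120.8, 188.5, 160.7] [179.9 139.9]
top lock 0.97 [296.8, 227.8, 335.3, 263.0] [315.5 244.9]
top lock 0.76 [309.2, 185.8, 341.4, 216.2] [326.2 198.9]
top keyway 0.93 [295.5, 233.6, 333.6, 261.8] [315.5 245.2]
top keyway 0.91 [307.4, 187.1, 341.8, 212.7] [326. 199.]
top key_block 0.78 [164.7, 180.1, 221.1, 200.7] [193.3 190.2]
0.75
```

View pics/sz.png

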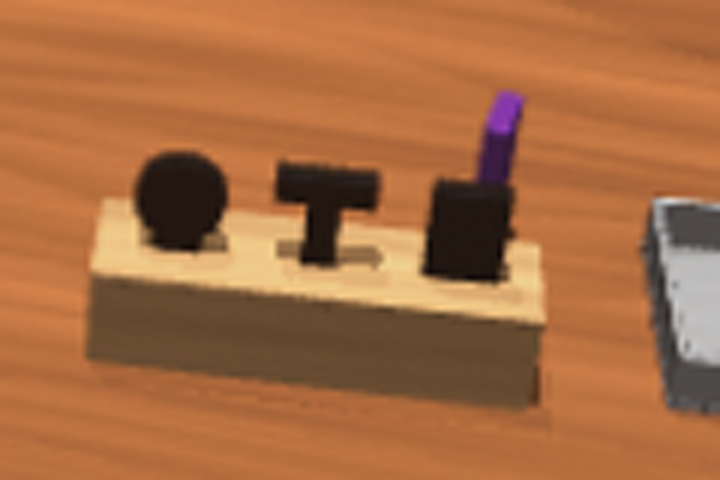

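View pics/tz.png

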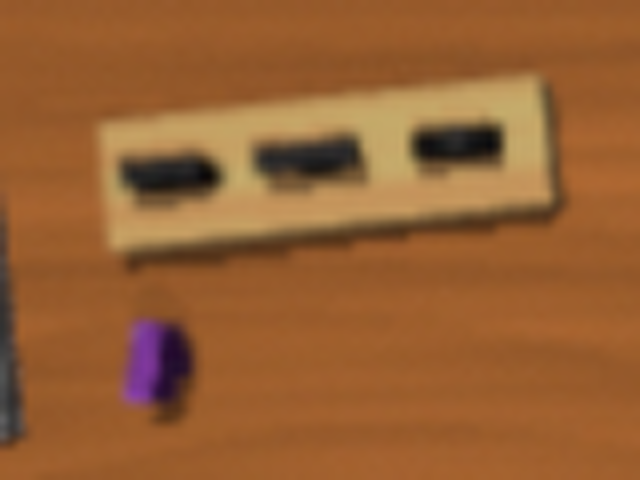

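The square head is the block's +y-end key (top-view crop, left). The purple one stands on the bench to the robot's side of it. Triangulating now.

```bash
python3 - <<'E'
from h import *
print('sq',tri([('scene',[358,208.5],None),('top',[171.3,191.5],None)]))
print('tee',tri([('scene',[334,204],None),('top',[188.5,189.6],None)]))
print('rnd',tri([('scene',[310,203],None),('top',[207,188.0],None)]))
print('purple',tri([('scene',[363.5,192.4],None),('top',[169,215],None)]))
im=cv2.imread('pics/scene0.png'); a=cv2.resize(im[135:210,140:240],None,fx=7,fy=7,interpolation=cv2.INTER_CUBIC); cv2.imwrite('pics/sl.png',a)
im=cv2.imread('pics/top0.png'); a=cv2.resize(im[150:270,240:350],None,fx=5,fy=5,interpolation=cv2.INTER_CUBIC); cv2.imwrite('pics/tl.png',a)
E
```

```text
sq (array([0.55714987, 0.29241679, 0.06920637]), [0.002229053630302149, 0.0022290536303020926])
tee (array([0.56177201, 0.23074095, 0.07537961]), [0.0013435732854868746, 0.0013435732854868892])
rnd (array([0.56612667, 0.16828875, 0.06979075]), [0.0016063071305644438, 0.0016063071305644425])
purple (array([0.47660514, 0.30183143, 0.0677013 ]), [0.0028672673939839546, 0.0028672673939837503])
```

View pics/sl.png

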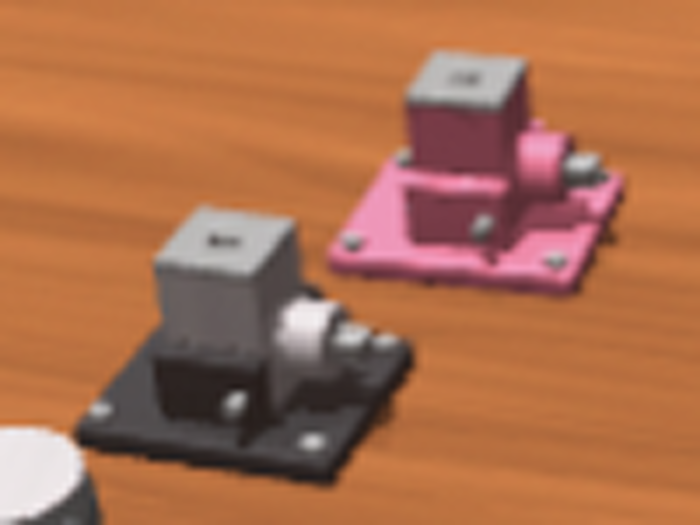

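View pics/tl.png

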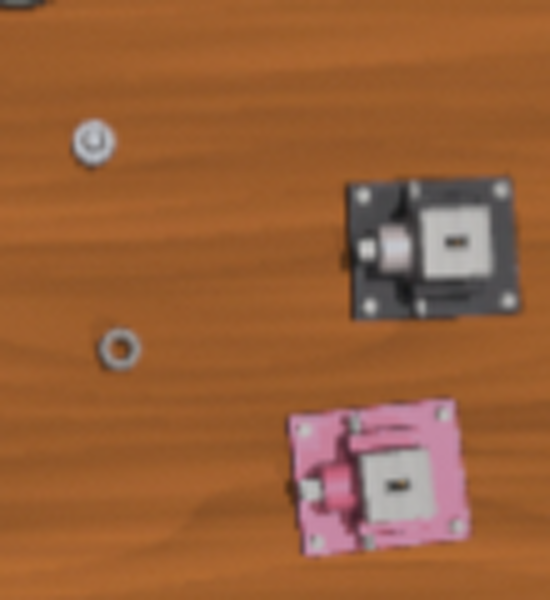

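The grey lock's slot lies along roughly world y, at top-view pixel (331,198). The pink look-alike is below it. I'll move the wrist above the square key.

```bash
python3 -m handwheel '[[0.3,-1.0,-0.15,0.1,0,0,1.0],[0.3,-2.0,-0.3,0.2,0,0,2.0],[0.3,-3.0,-0.45,0.3,0,0,3.0],[0.3,-4.0,-0.6,0.4,0,0,4.0],[0.3,-5.0,-0.75,0.5,0,0,5.0]]' 40; python3 -c "
from h import *
s=manip.sense();print(s['t'],s['tcp_pos'],s['eef_rot'],s['width'],s['q'])"
```

```text
t: 1.38
tcp_pos: [0.4441, 0.352, 0.2123]
eef_rot: [3.141, -0.0, 1.924]
force: [0.2, 1.3, -0.0]
width: 0.0601
1.375 [0.444141   0.35198488 0.2123146 ] [ 3.14089142e+00 -4.41779862e-04  1.92442395e+00] 0.06013500232506983 [5.51668974e-01 1.51222553e-01 1.50718245e-01 1.56951757e+00
 2.95177067e-04 1.76883794e+00]
```

```bash
python3 -m handwheel '[[0.4,-0.8,0.7,0,0,0,0.8],[0.4,-1.6,1.42,0,0,0,1.6],[0.4,-1.6,1.42,0,0,0,1.6]]'; python3 - <<'E'
from h import *
s=manip.sense();print(s['t'],s['tcp_pos'],s['eef_rot'],s['width']); snap('wrist','w1.png')
T=wpose(s)
for th in ['key_square_head','key_tee_head','key_round_head']:
    for r in manip.regions_of('wrist',th)[:3]: print(th,round(r['score'],2),np.round(r['extent']),cen(r['pixels']).round(1))
E
```

```text
t: 1.75
tcp_pos: [0.5593, 0.29, 0.2104]
eef_rot: [-3.141, 0.001, 1.645]
force: [-1.8, -0.4, 0.9]
width: 0.0514
1.75 [0.55930626 0.29000814 0.21039857] [-3.14065822e+00  1.37406491e-03  1.64497807e+00] 0.05135398904917909
key_square_head 0.81 [156. 154. 198. 179.] [179.1 165.1]
key_tee_head 0.96 [252. 226. 268. 270.] [258.5 246.3]
key_tee_head 0.63 [253. 162. 266. 207.] [258.  184.3]
key_round_head 0.66 [251. 271. 265. 312.] [259.  290.5]
key_round_head 0.58 [253. 162. 266. 206.] [258.  184.6]
```

View pics/w1.png

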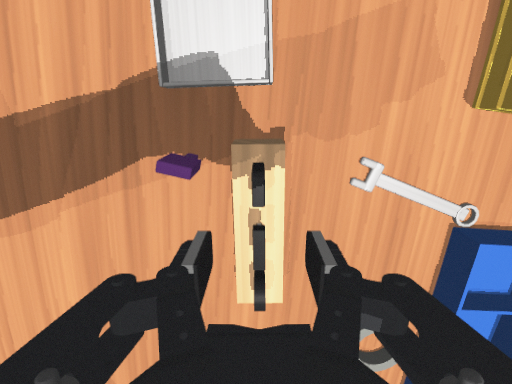

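```bash
python3 - <<'E'
import cv2
im=cv2.imread('pics/w1.png'); cv2.imwrite('pics/w1z.png',cv2.resize(im[130:220,210:310],None,fx=6,fy=6,interpolation=cv2.INTER_CUBIC))
E
```

```text
(no output)
```

View pics/w1z.png

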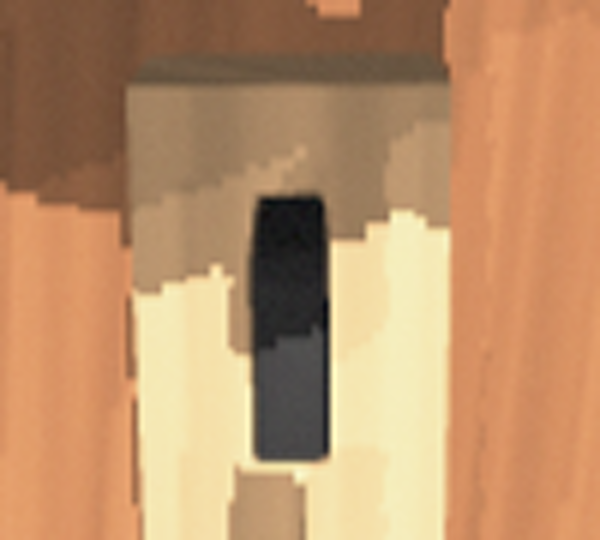

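The black square head spans w1 pixels (251–265, 162–207), aligned with the image's vertical. I'll back-project it and check it with a box model.

```bash
cat >> h.py <<'E'
import itertools
from scipy.optimize import least_squares
def box(x,y,zt,yaw,w=.034,t=.012,h=.046):
    P=np.array(list(itertools.product([-w/2,w/2],[-t/2,t/2],[-h,0])))
    c,s=np.cos(yaw),np.sin(yaw)
    return np.c_[x+c*P[:,0]-s*P[:,1],y+s*P[:,0]+c*P[:,1],zt+P[:,2]]
E
python3 - <<'E'
from h import *
T=wpose(dict(tcp_pos=np.array([0.55930626,0.29000814,0.21039857]),eef_rot=[-3.14065822e+00,1.37406491e-03,1.64497807e+00]))
im=cv2.imread('pics/w1.png')
g=im.max(2)[140:230,235:285]; m=(g<75).astype(np.uint8)
n,l,st,ce=cv2.connectedComponentsWithStats(m)
k=l[185-140,258-235]; M=np.zeros((384,512),bool); M[140:230,235:285]=l==k; print(st[k],ce[k])
def res(p,full=False):
    pts=proj('wrist',box(p[0],p[1],.096,p[2]),T).astype(np.float32)
    h=cv2.convexHull(pts); a=np.zeros((384*8,512*8),np.uint8)
    cv2.fillConvexPoly(a,np.round((h+.5)*8).astype(int),1); a=cv2.resize(a.astype(np.float32),(512,384),interpolation=cv2.INTER_AREA)
    return np.abs(a-M).sum()
from scipy.optimize import minimize
r=minimize(res,[.559,.29,1.645],method='Nelder-Mead',options=dict(initial_simplex=[[.559,.29,1.645],[.564,.29,1.645],[.559,.295,1.645],[.559,.29,1.70]]))
print(r.x,r.fun,M.sum()); print(proj('wrist',box(*r.x[:2],.096,r.x[2]),T).round(1))
for z in(.09,.102):
  rz=minimize(lambda p:0 or res_z(p,z),[.559,.29],method='Nelder-Mead') if 0 else None
E
```

```text
[ 17  23  13  43 386] [22.91709845 40.70984456]
[0.55836433 0.29189183 1.67977963] 211.375 386
[[264.2 191.6]
 [265.2 206.1]
 [253.2 192. ]
 [252.2 206.6]
 [263.3 160.7]
 [264.  170.3]
 [251.8 161.1]
 [250.6 170.7]]
```

```bash
python3 - <<'E'
from h import *
from scipy.optimize import minimize
T=wpose(dict(tcp_pos=np.array([0.55930626,0.29000814,0.21039857]),eef_rot=[-3.14065822e+00,1.37406491e-03,1.64497807e+00]))
im=cv2.imread('pics/w1.png')
g=im.max(2)[140:230,235:285]; 
for th in (85,95,105):
    m=(g<th).astype(np.uint8)
    n,l,st,ce=cv2.connectedComponentsWithStats(m)
    k=l[165-140,258-235]; M=np.zeros((384,512),bool); M[140:230,235:285]=l==k
    ys,xs=np.nonzero(M); print(st[k], 'slope',np.polyfit(*(lambda r:(r,[xs[ys==i].mean() for i in r]))(np.arange(172,205)),1))
    for zt in (.092,.096,.100):
        def res(p):
            h=cv2.convexHull(proj('wrist',box(p[0],p[1],zt,p[2]),T).astype(np.float32)); a=np.zeros((384*8,512*8),np.uint8)
            cv2.fillConvexPoly(a,np.round((h+.5)*8).astype(int),1)
            return np.abs(cv2.resize(a.astype(np.float32),(512,384),interpolation=cv2.INTER_AREA)-M).sum()
        r=minimize(res,[.559,.29,1.645],method='Nelder-Mead',options=dict(initial_simplex=[[.559,.29,1.645],[.564,.29,1.645],[.559,.295,1.645],[.559,.29,1.70]]))
        print(th,zt,r.x.round(4),r.fun)
E
```

```text
[ 17  23  13  43 522] slope [3.77673797e-02 2.51020945e+02]
85 0.092 [0.5585 0.2902 1.6758] 58.21875
85 0.096 [0.5585 0.2921 1.686 ] 74.59375
85 0.1 [0.5585 0.2927 1.6845] 95.125
[ 17  22  13  44 538] slope [2.13903743e-02 2.54175579e+02]
95 0.092 [0.5584 0.2913 1.6528] 41.40625
95 0.096 [0.5583 0.2922 1.6465] 59.171875
95 0.1 [0.5582 0.2939 1.6495] 78.234375
[ 17  22  13  45 553] slope [2.02205882e-02 2.54365196e+02]
105 0.092 [0.5585 0.2904 1.6591] 31.40625
105 0.096 [0.5583 0.2914 1.6525] 45.84375
105 0.1 [0.5584 0.2932 1.6732] 64.625
```

```bash
python3 -m handwheel '[[0.4,0.02,-0.015,0.6,0,0,0],[0.4,0.02,-0.015,1.1,0,0,0],[0.4,0.02,-0.015,1.1,0,0,0]]'; python3 - <<'E'
from h import *
from scipy.optimize import minimize
s=manip.sense();print(s['t'],s['tcp_pos'],s['eef_rot'],s['width']); im=snap('wrist','w2.png')
T=wpose(s); print(proj('wrist',box(.5584,.291,.096,1.65),T).round(1))
E
```

```text
t: 2.33
tcp_pos: [0.5515, 0.2946, 0.1435]
eef_rot: [-3.135, 0.002, 1.654]
force: [-0.5, -0.5, -0.4]
width: 0.0508
2.325 [0.55147907 0.2946338  0.14349663] [-3.13537575e+00  1.74444385e-03  1.65361747e+00] 0.05084610375102017
[[274.1 221.3]
 [277.1 246.8]
 [260.1 221.2]
 [260.1 246.7]
 [274.8 183.3]
 [278.2 201.3]
 [260.3 183.2]
 [260.3 201.3]]
```

View pics/w2.png

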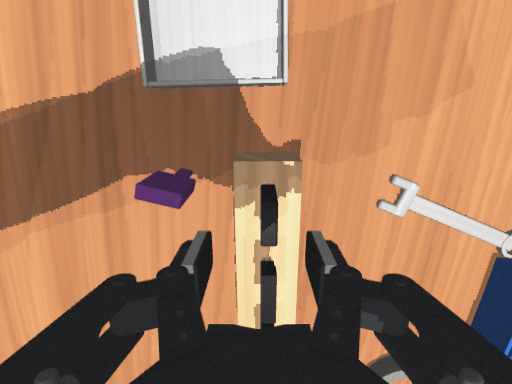

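w2 shows the head at columns 260–277 and rows 184–246, matching the prediction. The measured TCP lags the commanded pose, so I'll settle before the next delta and fit both views jointly.

```bash
python3 -m handwheel '[[0.4,0,0,0,0,0,0],[0.4,0,0,0,0,0,0]]'; python3 - <<'E'
from h import *
from scipy.optimize import minimize
T1=wpose(dict(tcp_pos=np.array([0.55930626,0.29000814,0.21039857]),eef_rot=[-3.14065822e+00,1.37406491e-03,1.64497807e+00]))
T2=wpose(dict(tcp_pos=np.array([0.55147907,0.2946338,0.14349663]),eef_rot=[-3.13537575e+00,1.74444385e-03,1.65361747e+00]))
def mask(f,r0,r1,c0,c1,seed):
    g=cv2.imread(f).max(2)[r0:r1,c0:c1]; n,l,st,ce=cv2.connectedComponentsWithStats((g<100).astype(np.uint8))
    M=np.zeros((384,512),bool); M[r0:r1,c0:c1]=l==l[seed[1]-r0,seed[0]-c0]; print(M.sum()); return M
V=[(T1,mask('pics/w1.png',140,215,235,285,(258,165))),(T2,mask('pics/w2.png',170,256,245,292,(267,200)))]
def res(p):
    e=0
    for T,M in V:
        h=cv2.convexHull(proj('wrist',box(p[0],p[1],p[2],p[3]),T).astype(np.float32)); a=np.zeros((384*8,512*8),np.uint8)
        cv2.fillConvexPoly(a,np.round((h+.5)*8).astype(int),1)
        e+=np.abs(cv2.resize(a.astype(np.float32),(512,384),interpolation=cv2.INTER_AREA)-M).sum()
    return e
p0=np.array([.5584,.291,.096,1.65]); S=[p0]+[p0+d for d in np.diag([.004,.004,.006,.05])]
r=minimize(res,p0,method='Nelder-Mead',options=dict(initial_simplex=S)); print(r.x,r.fun)
for (T,M) in V:
    pass
def r2(p,V2):
    global V; V=V2; return res(p)
for v in list(V):
    q=minimize(lambda p:r2([p[0],p[1],.096,p[2]],[v]),[.5584,.291,1.65],method='Nelder-Mead',options=dict(initial_simplex=[[.5584,.291,1.65],[.562,.291,1.65],[.5584,.295,1.65],[.5584,.291,1.7]])); print(q.x,q.fun)
E
```

```text
t: 2.62
tcp_pos: [0.5559, 0.2949, 0.1487]
eef_rot: [3.138, -0.001, 1.651]
force: [-0.5, -0.0, -0.0]
width: 0.0516
551
1007
[0.55872165 0.28919274 0.09032489 1.66382482] 69.453125
[0.55833819 0.29178009 1.65249807] 46.9375
[0.55819714 0.29164901 1.6572208 ] 83.984375
```

```bash
for i in 1 2; do python3 -m handwheel '[[0.4,0,0,0,0,0,0],[0.4,0,0,0,0,0,0]]'; done; python3 -c "
from h import *
s=manip.sense();print(s['tcp_pos'],s['eef_rot'],s['joint_velocities'].round(4) if hasattr(s['joint_velocities'],'round') else s['joint_velocities'])"
```

```text
t: 2.88
tcp_pos: [0.5553, 0.2942, 0.1468]
eef_rot: [3.141, -0.0, 1.651]
force: [-0.1, 0.1, 0.9]
width: 0.0514
t: 3.12
tcp_pos: [0.555, 0.2941, 0.1462]
eef_rot: [-3.141, 0.0, 1.651]
force: [0.6, -0.1, -0.1]
width: 0.0513
[0.55499479 0.29412665 0.14618477] [-3.14136815e+00  5.45589172e-05  1.65072335e+00] [-0.0003  0.0003 -0.0019  0.0011 -0.0001  0.0009]
```

```bash
python3 -m handwheel '[[0.4,-0.05,0.05,0.4,0,0,0],[0.4,-0.05,0.05,0.9,0,0,0],[0.4,-0.05,0.05,1.2,0,0,0],[0.45,-0.05,0.05,1.3,0,0,0],[0.5,-0.05,0.05,1.3,0,0,0]]' 30; python3 -m handwheel '[[0.5,0,0,0,0,0,0],[0.5,0,0,0,0,0,0]]';
```

```text
t: 3.75
tcp_pos: [0.5582, 0.2915, 0.0684]
eef_rot: [-3.141, 0.0, 1.651]
force: [-0.8, -0.3, -0.2]
width: 0.0429
t: 4.0
tcp_pos: [0.5591, 0.2918, 0.0697]
eef_rot: [3.139, -0.001, 1.651]
force: [1.2, 0.5, 0.1]
width: 0.0426
```

```bash
python3 - <<'E'
from h import *
s=manip.sense();print(s['t'],s['tcp_pos'],s['eef_rot'],s['width']);snap('wrist','w3.png');snap('scene','s3.png')
im=cv2.imread('pics/s3.png'); cv2.imwrite('pics/s3z.png',cv2.resize(im[140:250,280:410],None,fx=5,fy=5,interpolation=cv2.INTER_CUBIC))
E
```

```text
4.0 [0.55909632 0.29182508 0.06970097] [ 3.13930397e+00 -6.85476251e-04  1.65089516e+00] 0.04263735334953458
```

View pics/w3.png

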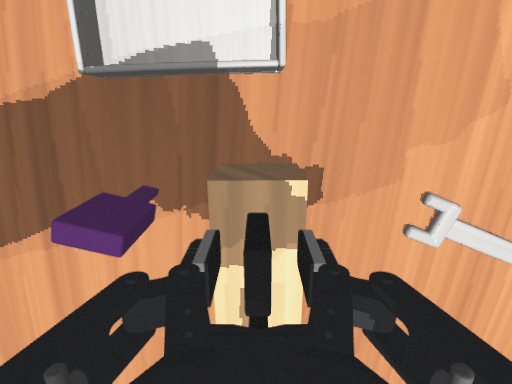

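View pics/s3z.png

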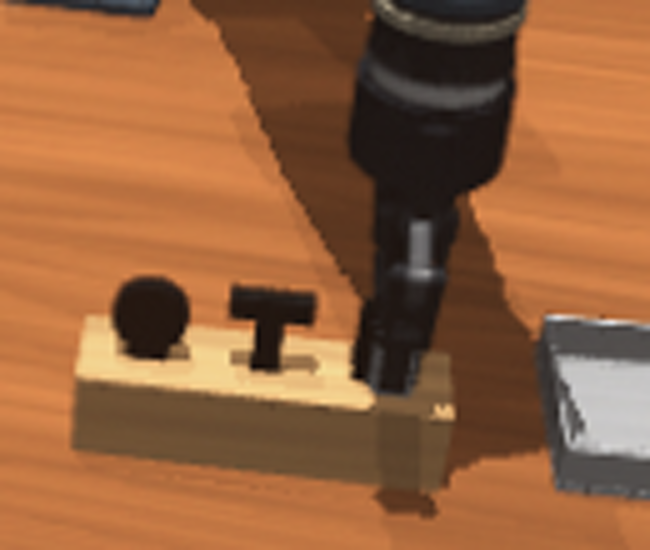

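The key is centred between the pads (columns 246–271, with pad faces at 217 and 300). I'll close the gripper.

```bash
python3 -m handwheel '[[0.7,0,0,0,0,0,0],[0.9,0,0,0,0,0,0],[1,0,0,0,0,0,0],[1,0,0,0,0,0,0],[1,0,0,0,0,0,0]]' 80;  python3 -m handwheel '[[1,0,0,0,0,0,0],[1,0,0,0,0,0,0]]' 80
```

```text
t: 4.72
tcp_pos: [0.5584, 0.2915, 0.0685]
eef_rot: [3.141, -0.0, 1.651]
force: [-0.8, 0.5, 2.4]
width: 0.0109
t: 4.97
tcp_pos: [0.5585, 0.2915, 0.0686]
eef_rot: [3.141, -0.0, 1.651]
force: [0.1, -0.0, 2.5]
width: 0.0112
```

```bash
python3 -m handwheel '[[1,0,0,-0.2,0,0,0],[1,0,0,-0.6,0,0,0],[1,0,0,-1.2,0,0,0],[1,0,0,-1.8,0,0,0],[1,0,0,-2.2,0,0,0]]' 80;  python3 -m handwheel '[[1,0,0,0,0,0,0],[1,0,0,0,0,0,0],[1,0,0,0,0,0,0]]' 80
python3 - <<'E'
from h import *
s=manip.sense();print(s['t'],s['tcp_pos'],s['eef_rot'],s['width']);snap('wrist','w4.png');snap('scene','s4.png');snap('top','t4.png')
im=cv2.imread('pics/s4.png'); cv2.imwrite('pics/s4z.png',cv2.resize(im[100:250,280:410],None,fx=4,fy=4,interpolation=cv2.INTER_CUBIC))
E
```

```text
t: 5.6
tcp_pos: [0.5585, 0.2916, 0.2031]
eef_rot: [3.139, -0.001, 1.651]
force: [-0.5, -0.5, -0.0]
width: 0.0106
t: 5.98
tcp_pos: [0.5573, 0.2911, 0.1981]
eef_rot: [-3.138, 0.001, 1.651]
force: [0.2, 0.9, -0.9]
width: 0.0111
5.975 [0.55726093 0.29106284 0.19811509] [-3.13797489e+00  1.12669980e-03  1.65084629e+00] 0.011068147480879044
```

View pics/w4.png

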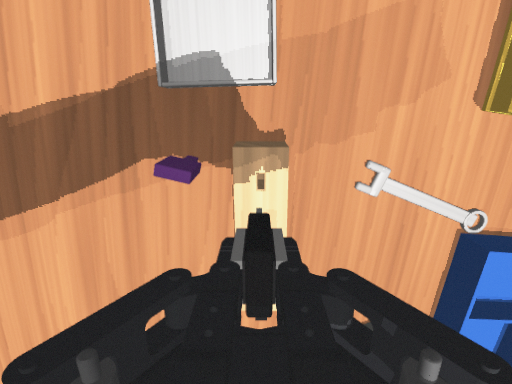

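View pics/s4z.png

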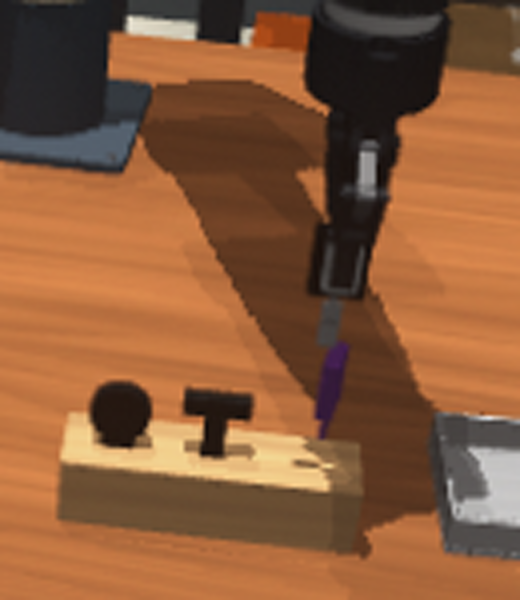

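The key is out and hangs straight, with the other two keys still in place. I'll measure how it sits in the tool frame from w4.

```bash
python3 - <<'E'
from h import *
im=cv2.imread('pics/w4.png'); a=cv2.resize(im[195:325,215:305],None,fx=6,fy=6,interpolation=cv2.INTER_CUBIC).astype(float)
a=np.clip(255*(a/255)**.5,0,255); a=a[:780]; cv2.imwrite('pics/w4z.png',cv2.resize(a,None,fx=.76,fy=.76))
HE=manip.camera_params('wrist')['hand_eye']
# tool-frame model: key head centre at z=-8+? ; TCP z .0685, head centre .073 -> tool z=-.0045
def kp(dx,dy,zc=-.0045):
    P=np.array(list(itertools.product([-.017,.017],[-.006,.006],[-.023,.023]))); return P+[dx,dy,zc]
print(proj('wrist',kp(0,0),HE).round(1))
print('tip',proj('wrist',[[0,0,.0575],[.006,0,.054],[.006,.002,.05],[.006,-.002,.05]],HE).round(1))
E
```

```text
[[245.9 317.5]
 [249.1 263.5]
 [272.5 317.5]
 [268.9 263.4]
 [244.7 250.4]
 [248.4 210.9]
 [273.7 250.4]
 [269.5 210.9]]
tip [[258.9 213.8]
 [258.9 207.6]
 [261.8 209.6]
 [256.  209.6]][ WARN:0@0.625] global loadsave.cpp:1063 imwrite_ Unsupported depth image for selected encoder is fallbacked to CV_8U.
```

View pics/w4z.png

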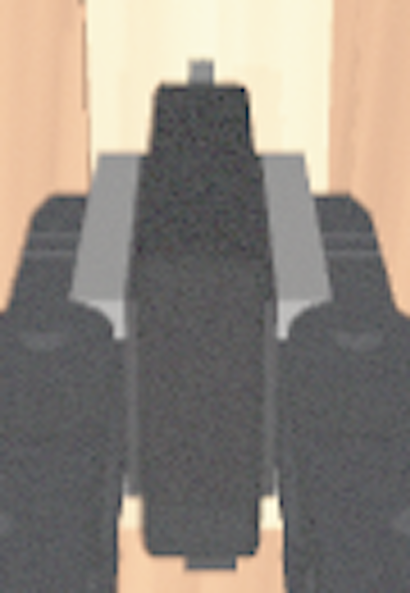

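The key is centred in the grip (offsets within about 0.5 mm, no tilt). Locating the lock coarsely and working out the transfer.

```bash
python3 - <<'E'
from h import *
print('top',atz('top',[[331.2,198.4]],.085)); 
u=[140+223/7,135+241/7]; print(u,'scene',atz('scene',[u],.085)); print(tri([('top',[331.2,198.4],None),('scene',u,None)]))
p=atz('top',[[331.2,198.4]],.085)[0]
im=cv2.imread('pics/top0.png')
# slot pixels direction
a=im[190:207,322:340].max(2); print(a)
s=manip.sense(); print(s['tcp_pos'],s['eef_rot'])
E
```

```text
top [[ 0.51950691 -0.25524151  0.085     ]]
[171.85714285714286, 169.42857142857144] scene [[ 0.52696765 -0.24793291  0.085     ]]
(array([ 0.51905991, -0.25464525,  0.07952705]), [0.0018864025529649914, 0.0018864025529650612])
[[ 76  80  80  80  79  80  79  78  79  80  85  87  85  78  86  84  81  82]
 [ 67  75  95 103 117 117 117 116 116 119 135 137 137 135 135 121  86  80]
 [ 57  79 135 160 167 166 168 165 166 166 173 176 173 174 167 143  88  78]
 [ 55  80 150 184 187 185 186 185 184 181 185 187 186 184 179 154  92  79]
 [ 57  75 138 184 190 187 188 187 185 183 186 187 188 185 183 162  93  78]
 [ 67  73 130 184 190 188 188 187 185 183 186 186 187 186 182 161  93  80]
 [ 77  74 130 185 191 187 186 183 179 177 174 176 185 187 183 163  94  79]
 [ 97  76 131 184 191 187 177 134 126 127 122 145 183 185 183 164 103  81]
 [109  77 132 184 191 186 173  93  77  97  90 131 183 186 183 165 108  81]
 [112  74 121 183 191 186 178 139 129 136 138 155 185 186 184 165 110  81]
 [108  69 113 183 190 187 184 177 172 172 175 180 188 186 184 168 119  84]
 [102  71 110 183 190 188 187 188 185 184 188 189 190 186 186 170 125  87]
 [ 94  68 111 183 191 188 187 189 187 185 187 189 190 187 185 170 126  87]
 [ 80  64 102 182 191 188 187 189 187 185 188 190 188 186 184 169 124  85]
 [ 63  59  95 176 185 183 182 184 182 179 181 178 166 162 162 151 110  84]
 [ 50  52  72 124 130 129 127 124 120 119 120 118 107 109 110 107  89  80]
 [ 42  48  52  66  68  67  65  59  58  58  62  75  74  77  75  82  81  80]]
[0.55761432 0.29122581 0.19885625] [-3.13921100e+00  7.30636375e-04  1.65087778e+00]
```

```bash
python3 -m handwheel '[[1,-0.5,-0.07,0,0,0,0.0],[1,-1.4,-0.2,0,0,0,0.1],[1,-2.4,-0.35,0,0,0,0.1],[1,-3.4,-0.5,0,0,0,0.2],[1,-4.4,-0.64,0,0,0,0.2]]' 80; python3 -m handwheel '[[1,-1,-0.14,0,0,0,0.1],[1,-2,-0.28,0,0,0,0.1],[1,-3,-0.42,0.05,0,0,0.2],[1,-4,-0.56,0.1,0,0,0.2],[1,-4.7,-0.68,0.15,0,0,0.2]]' 80;  python3 -m handwheel '[[1,-0.3,-0.05,0,0,0,0],[1,-0.4,-0.06,0,0,0,0],[1,-0.4,-0.06,0,0,0,0],[1,-0.4,-0.06,0,0,0,0],[1,-0.4,-0.06,0,0,0,0]]' 80
python3 - <<'E'
from h import *
s=manip.sense();print(s['t'],s['tcp_pos'],s['eef_rot'],s['width']);snap('wrist','w5.png')
E
```

```text
t: 6.75
tcp_pos: [0.5405, 0.0235, 0.1999]
eef_rot: [-3.141, 0.0, 1.616]
force: [1.1, 0.2, -0.7]
width: 0.0109
t: 7.38
tcp_pos: [0.5122, -0.2609, 0.1907]
eef_rot: [-3.141, 0.0, 1.579]
force: [0.9, 0.1, -0.9]
width: 0.0114
t: 8.0
tcp_pos: [0.5101, -0.2812, 0.1915]
eef_rot: [3.141, -0.0, 1.583]
force: [-1.0, 0.8, -0.4]
width: 0.0109
8.0 [ 0.51009068 -0.28120099  0.19154864] [ 3.14133454e+00 -4.28996282e-05  1.58281482e+00] 0.010948847143643196
```

View pics/w5.png

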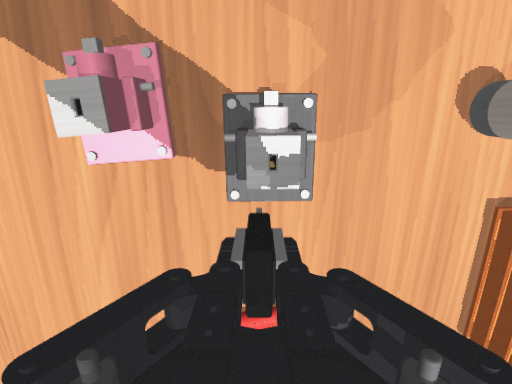

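The grey lock is ahead of the key, with its slot at about (273,161). The pink one is at upper left. I'll measure the slot.

```bash
cat > slot.py <<'E'
from h import *
import sys
def slot(f,s,r0,r1,c0,c1,name,zk=.085):
    im=cv2.imread(f); T=wpose(s); T0=np.eye(4);T0[:3,:3]=R.from_euler('xyz',s['eef_rot']).as_matrix();T0[:3,3]=s['tcp_pos']
    k=8; z=cv2.resize(im[r0:r1,c0:c1],None,fx=k,fy=k,interpolation=cv2.INTER_CUBIC)
    cv2.imwrite(name,z)
    return T,T0
E
python3 - <<'E'
from slot import *
s=dict(tcp_pos=np.array([0.51009068,-0.28120099,0.19154864]),eef_rot=[3.14133454,-4.28996282e-05,1.58281482])
T,T0=slot('pics/w5.png',s,125,205,230,320,'pics/w5z.png')
p=atz('wrist',[[273,161]],.085,T)[0]; print(p)
sl=box(p[0],p[1],.085,1.582,.0136,.0056,.001); print(proj('wrist',sl,T).round(1))
E
```

```text
[ 0.52189865 -0.2519138   0.085     ]
[[276.1 168.5]
 [276.1 168.8]
 [269.6 168.5]
 [269.6 168.8]
 [276.3 152.9]
 [276.4 153.1]
 [269.8 152.9]
 [269.8 153.1]]
```

View pics/w5z.png

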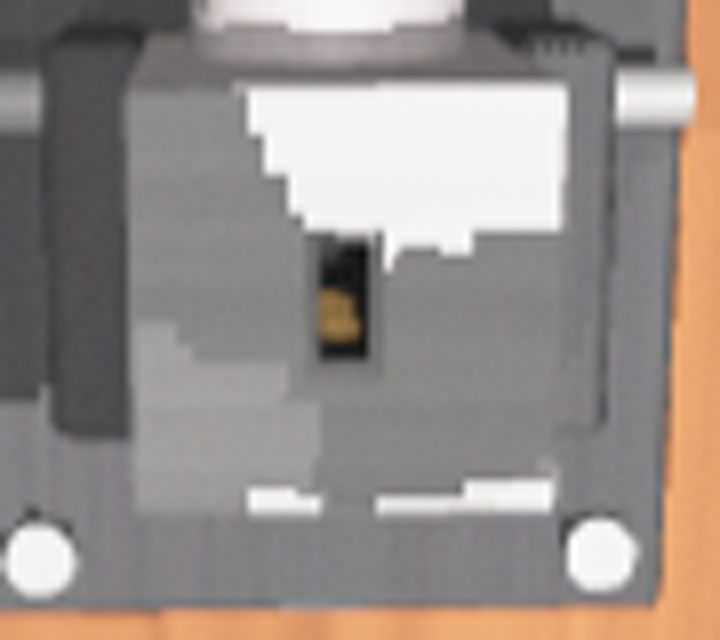

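```bash
python3 -m handwheel '[[1,0,0.1,0.3,0,0,0],[1,0,0.19,0.6,0,0,0],[1,0,0.19,0.6,0,0,0],[1,0,0.19,0.6,0,0,0],[1,0,0.19,0.6,0,0,0]]' 80
python3 - <<'E'
from slot import *
s=dict(tcp_pos=np.array([0.51009068,-0.28120099,0.19154864]),eef_rot=[3.14133454,-4.28996282e-05,1.58281482])
T,T0=slot('pics/w5.png',s,125,205,230,320,'pics/w5z.png')
p=atz('wrist',[[272.4,161.6]],.085,T)[0]; print(p)
s=manip.sense();print(s['t'],s['tcp_pos'],s['eef_rot'],s['width']);snap('wrist','w6.png')
T,T0=slot('pics/w6.png',s,125,205,225,305,'pics/w6z.png')
print(proj('wrist',p,T)); print(proj('wrist',box(p[0],p[1],.085,1.582,.0136,.0056,0.001),T).round(1))
E
```

```text
t: 8.68
tcp_pos: [0.5214, -0.2825, 0.156]
eef_rot: [3.141, 0.001, 1.581]
force: [-0.4, 0.4, -0.0]
width: 0.0111
[ 0.52139614 -0.25244091  0.085     ]
8.675 [ 0.52136696 -0.28252931  0.15597648] [3.14069373e+00 6.71101871e-04 1.58096437e+00] 0.011112600035427234
[[259.2664234  168.70861503]]
[[263.  177.4]
 [263.1 177.7]
 [255.5 177.4]
 [255.5 177.7]
 [263.1 159.3]
 [263.1 159.5]
 [255.4 159.3]
 [255.4 159.6]]
```

View pics/w6.png

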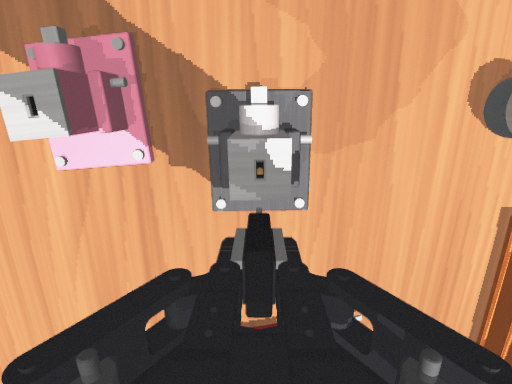

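View pics/w6z.png

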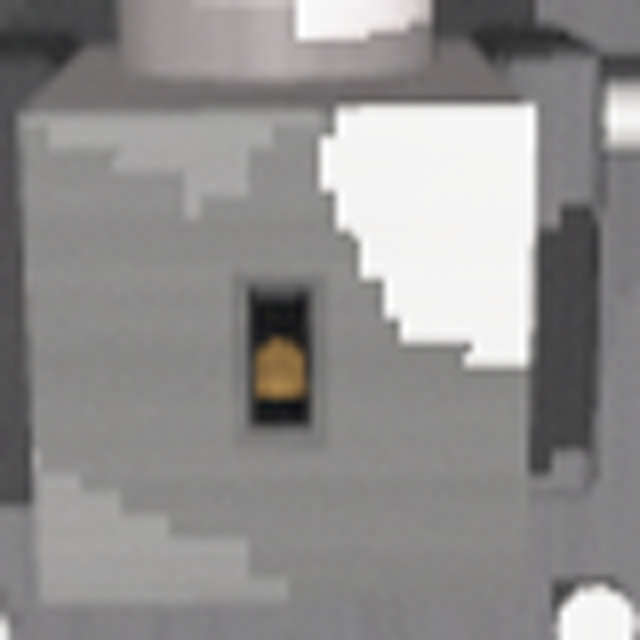

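The second view agrees within about 0.4 px, so the slot is at (0.5216, −0.2527, 0.085). I'll move over it, then down.

```bash
python3 -m handwheel '[[1,0.25,0.01,0,0,0,0],[1,0.5,0.01,0.05,0,0,0],[1,0.5,0.01,0.1,0,0,0],[1,0.5,0.01,0.1,0,0,0],[1,0.5,0.01,0.1,0,0,0]]' 100;python3 -m handwheel '[[1,0,0,0,0,0,0],[1,0,0,0,0,0,0]]'
python3 - <<'E'
from h import *
s=manip.sense();print(s['t'],s['tcp_pos'],s['eef_rot'],s['force']);snap('wrist','w7.png');im=snap('scene','s7.png')
a=cv2.imread('pics/w7.png')[120:325,200:320]; cv2.imwrite('pics/w7z.png',np.clip(255*(cv2.resize(a,None,fx=3,fy=3,interpolation=cv2.INTER_CUBIC)/255.)**.6,0,255).astype(np.uint8))
cv2.imwrite('pics/s7z.png',cv2.resize(im[100:210,130:230],None,fx=5,fy=5,interpolation=cv2.INTER_CUBIC))
E
```

```text
t: 9.35
tcp_pos: [0.5214, -0.2524, 0.1492]
eef_rot: [-3.141, 0.0, 1.581]
force: [-0.5, 0.8, -0.6]
width: 0.0112
t: 9.6
tcp_pos: [0.5214, -0.2525, 0.1494]
eef_rot: [3.141, 0.0, 1.581]
force: [1.3, 0.6, -0.8]
width: 0.0106
9.6 [ 0.52142038 -0.25253466  0.14937514] [3.14145624e+00 1.12988837e-04 1.58070597e+00] [ 1.34772729  0.57252543 -0.80019042]
```

View pics/w7z.png

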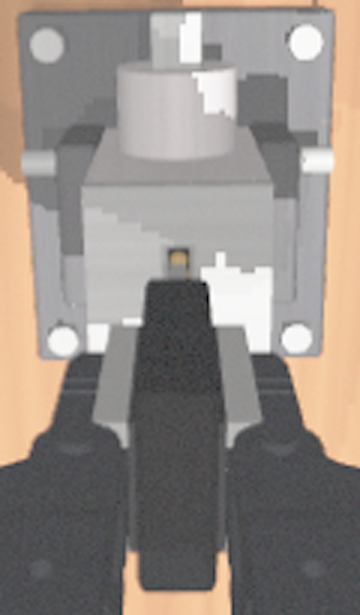

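View pics/s7z.png

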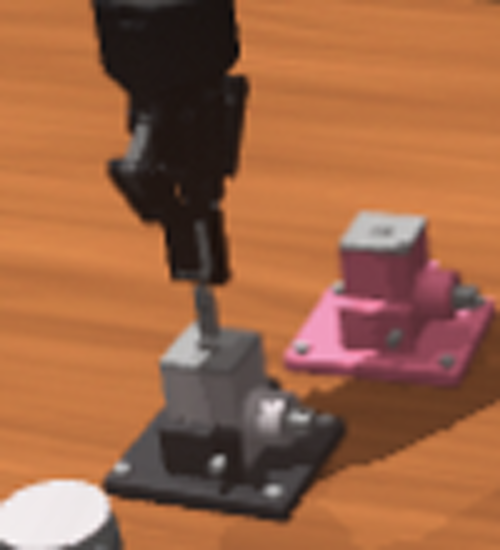

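```bash
python3 -m handwheel '[[1,0,0,0.05,0,0,0],[1,0,0,0.1,0,0,0],[1,0,0,0.15,0,0,0],[1,0,0,0.2,0,0,0],[1,0,0,0.2,0,0,0]]' 100
```

```text
t: 10.32
tcp_pos: [0.5212, -0.2522, 0.1369]
eef_rot: [-3.141, -0.0, 1.581]
force: [0.0, -0.2, -1.5]
width: 0.0109
```

No contact force, so the tip is about 5 mm inside. I'll go on to just above the first pin.

```bash
python3 -m handwheel '[[1,0,0,0.05,0,0,0],[1,0,0,0.1,0,0,0],[1,0,0,0.13,0,0,0],[1,0,0,0.13,0,0,0]]' 110; python3 - <<'E'
from h import *
s=manip.sense();print(s['t'],s['tcp_pos'],s['force']);im=snap('scene','s8.png')
cv2.imwrite('pics/s8z.png',cv2.resize(im[110:210,140:230],None,fx=5,fy=5,interpolation=cv2.INTER_CUBIC))
E
```

```text
t: 10.82
tcp_pos: [0.5213, -0.2522, 0.1292]
eef_rot: [-3.141, -0.0, 1.581]
force: [0.3, 0.3, -0.8]
width: 0.0107
10.825 [ 0.52126842 -0.25220902  0.12923738] [ 0.28452858  0.27517588 -0.81136819]
```

View pics/s8z.png

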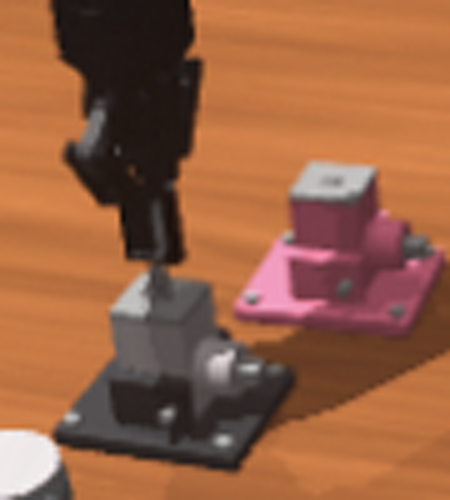

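The blade is in the keyway and seated straight. I'll push on with a ±1 mm wiggle along the slot.

```bash
python3 -m handwheel '[[1,0.015,0,0.04,0,0,0],[1,-0.015,0,0.08,0,0,0],[1,0.015,0,0.12,0,0,0],[1,-0.015,0,0.15,0,0,0],[1,0,0,0.15,0,0,0]]' 120
```

```text
t: 11.5
tcp_pos: [0.5223, -0.253, 0.1238]
eef_rot: [3.138, 0.003, 1.581]
force: [-2.5, -0.2, 9.2]
width: 0.0106
```

```bash
python3 -m handwheel '[[1,0.02,0,0.03,0,0,0],[1,-0.02,0,0.03,0,0,0],[1,0.02,0,0.06,0,0,0],[1,-0.02,0,0.06,0,0,0],[1,0,0,0.06,0,0,0]]' 120
```

```text
t: 12.12
tcp_pos: [0.5219, -0.2527, 0.1175]
eef_rot: [3.14, 0.001, 1.581]
force: [0.0, -1.7, 1.0]
width: 0.011
```

```bash
python3 -m handwheel '[[1,0.02,0,0.04,0,0,0],[1,-0.02,0,0.08,0,0,0],[1,0.02,0,0.1,0,0,0],[1,-0.02,0,0.12,0,0,0],[1,0,0,0.12,0,0,0]]' 120
```

```text
t: 12.75
tcp_pos: [0.5223, -0.2528, 0.1126]
eef_rot: [3.139, 0.002, 1.581]
force: [-1.2, -0.7, 11.9]
width: 0.0108
```

```bash
python3 -m handwheel '[[1,0.02,0,0.03,0,0,0],[1,-0.02,0,0.05,0,0,0],[1,0.02,0,0.05,0,0,0],[1,-0.02,0,0.06,0,0,0],[1,0,0,0.06,0,0,0]]' 120
```

```text
t: 13.38
tcp_pos: [0.5215, -0.2527, 0.1058]
eef_rot: [3.142, 0.001, 1.581]
force: [0.6, -3.1, 1.1]
width: 0.0108
```

Both pins are passed. Now I'll press to the seat.

```bash
python3 -m handwheel '[[1,0.01,0,0.03,0,0,0],[1,-0.01,0,0.06,0,0,0],[1,0.01,0,0.08,0,0,0],[1,0,0,0.1,0,0,0],[1,0,0,0.1,0,0,0]]' 120; python3 - <<'E'
from h import *
s=manip.sense();print(s['t'],s['tcp_pos'],s['force'],s['ft_torque']);im=snap('scene','s9.png')
cv2.imwrite('pics/s9z.png',cv2.resize(im[110:210,140:230],None,fx=5,fy=5,interpolation=cv2.INTER_CUBIC))
a=snap('wrist','w9.png')[120:325,200:320]; cv2.imwrite('pics/w9z.png',np.clip(255*(cv2.resize(a,None,fx=3,fy=3,interpolation=cv2.INTER_CUBIC)/255.)**.6,0,255).astype(np.uint8))
E
```

```text
t: 14.0
tcp_pos: [0.5215, -0.2528, 0.1036]
eef_rot: [3.14, 0.002, 1.581]
force: [-5.0, -1.0, 16.1]
width: 0.0106
14.0 [ 0.52146017 -0.25279772  0.10356812] [-5.02942741 -1.01922752 16.11737978] [-0.0567741   0.90621914  0.00811649]
```

View pics/s9z.png

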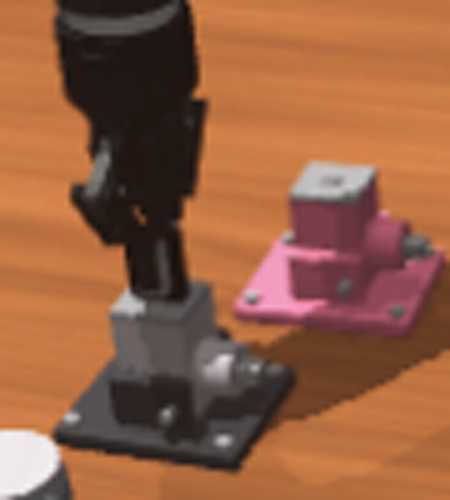

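View pics/w9z.png

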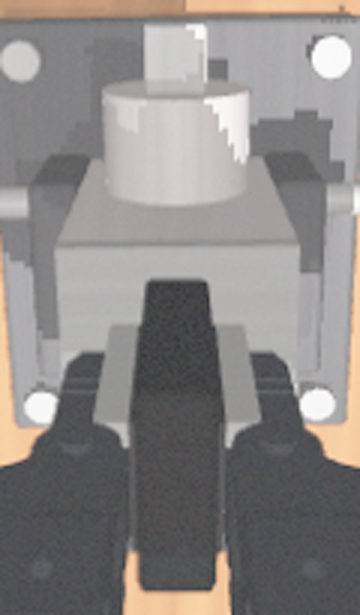

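Fully home: TCP z is 0.1036, against 0.1035 expected from the geometry, and the seat force is 16 N. Now I'll turn clockwise (+z of the tool), easing the press slightly.

```bash
python3 -m handwheel '[[1,0,0,-0.03,0,0,0.4],[1,0,0,-0.03,0,0,0.9],[1,0,0,-0.03,0,0,1.5],[1,0,0,-0.03,0,0,2.1],[1,0,0,-0.03,0,0,2.7]]' 120; python3 -c "
from h import *
s=manip.sense();print(s['force'],s['ft_torque'],s['q'])"
```

```text
t: 14.72
tcp_pos: [0.522, -0.2528, 0.1036]
eef_rot: [3.139, 0.001, 1.107]
force: [0.3, -1.8, 8.8]
width: 0.0108
[ 0.28479873 -1.75368194  8.77950391] [-0.34857464  0.08702223  0.07668498] [-5.66388109e-01  2.01097048e-01 -9.02924139e-03  1.35811006e+00
 -3.92937472e-04  1.46865874e+00]
```

```bash
python3 -m handwheel '[[1,0,0,0,0,0,0.7],[1,0,0,0,0,0,1.4],[1,0,0,0,0,0,2.1],[1,0,0,0,0,0,2.8],[1,0,0,0,0,0,3.4]]' 120; python3 -c "
from h import *
s=manip.sense();print(s['force'],s['ft_torque'])"
```

```text
t: 15.35
tcp_pos: [0.5227, -0.2532, 0.1036]
eef_rot: [3.138, -0.001, 0.513]
force: [1.2, -3.4, 6.7]
width: 0.0105
[ 1.19386853 -3.41056787  6.65362865] [-0.68525769 -0.16386923  0.10993179]
```

```bash
python3 -m handwheel '[[1,0,0,0,0,0,0.7],[1,0,0,0,0,0,1.4],[1,0,0,0,0,0,2.1],[1,0,0,0,0,0,2.7],[1,0,0,0,0,0,2.9]]' 120; python3 -c "
from h import *
s=manip.sense();print(s['force'],s['ft_torque'],s['eef_rot'][2]-1.581)"
```

```text
t: 15.98
tcp_pos: [0.5228, -0.2537, 0.1036]
eef_rot: [3.138, -0.003, 0.009]
force: [0.8, -3.6, 7.6]
width: 0.0106
[ 0.8470814  -3.59581665  7.6000965 ] [-0.86096294 -0.23697271  0.15196983] -1.5720969946713537
```

```bash
python3 -m handwheel '[[1,0,0,0,0,0,0.2],[1,0,0,0,0,0,0.3],[1,0,0,0,0,0,0.3],[1,0,0,0,0,0,0.3]]' 120; python3 -c "
from h import *
s=manip.sense();print(s['force'],s['ft_torque'],s['eef_rot'][2]-1.581)"
```

```text
t: 16.48
tcp_pos: [0.5228, -0.2538, 0.1036]
eef_rot: [3.138, -0.004, -0.042]
force: [2.0, -3.3, 7.4]
width: 0.0107
[ 1.97502313 -3.346234    7.3502346 ] [-0.84542854 -0.23602792  0.08656156] -1.623096702891412
```

```bash
python3 -m handwheel '[[1,0,0,0,0,0,0.2],[1,0,0,0,0,0,0.3],[1,0,0,0,0,0,0.3],[1,0,0,0,0,0,0.3]]' 120; python3 - <<'E'
from h import *
s=manip.sense();print(s['t'],s['force'],s['ft_torque'],s['eef_rot'][2]-1.581,s['q'],s['effort'])
im=snap('scene','s10.png');cv2.imwrite('pics/s10z.png',cv2.resize(im[110:210,140:230],None,fx=5,fy=5,interpolation=cv2.INTER_CUBIC))
a=snap('wrist','w10.png'); cv2.imwrite('pics/w10z.png',np.clip(255*(cv2.resize(a[100:325,180:340],None,fx=3,fy=3,interpolation=cv2.INTER_CUBIC)/255.)**.6,0,255).astype(np.uint8)[:600])
E
```

```text
t: 16.98
tcp_pos: [0.5228, -0.2538, 0.1036]
eef_rot: [3.138, -0.004, -0.094]
force: [1.6, -3.5, 7.1]
width: 0.0104
16.975 [ 1.58740412 -3.48136827  7.05675681] [-0.86508843 -0.22294039  0.36008391] -1.674768975423875 [-5.66548739e-01  2.01463058e-01 -8.49609672e-03  1.35579591e+00
 -1.38032357e-03  2.66881621e+00] [  1.37255307 -34.94102597  26.52141809   1.35121085   0.84048674
   0.29571667]
```

View pics/s10z.png

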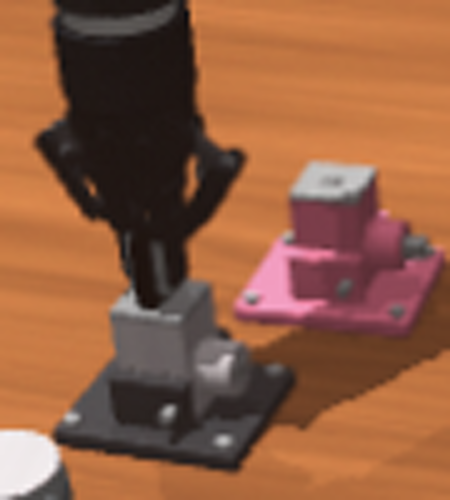

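View pics/w10z.png

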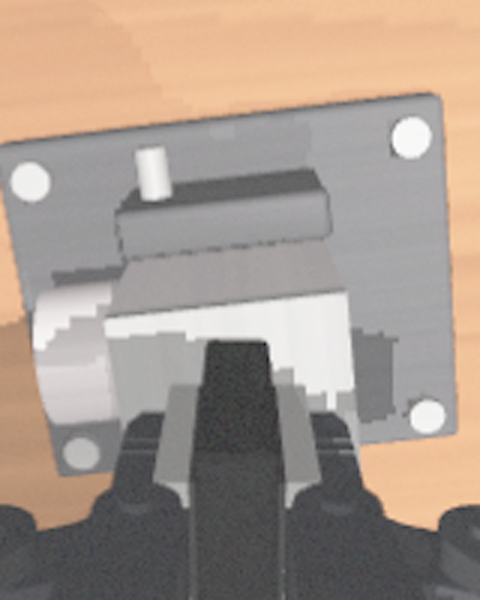

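The bolt has drawn into its boss (scene crop around (220,365)). Torque jumped from about 0.09–0.15 to 0.36 N m, so the key is against the stop. I'll check that it holds steady and that nothing else moved.

```bash
python3 -m handwheel '[[1,0,0,0,0,0,0],[1,0,0,0,0,0,0],[1,0,0,0,0,0,0],[1,0,0,0,0,0,0]]' 120; python3 - <<'E'
from h import *
s=manip.sense();print(s['t'],s['force'],s['ft_torque'],s['eef_rot'][2]-1.581)
im=snap('top','t11.png'); a=cv2.imread('pics/top0.png'); d=np.hypot(0,np.abs(im.astype(int)-a).max(2))
snap('scene','s11.png')
for n,(c0,c1,r0,r1) in dict(socket=(255,273,211,229),cap=(250,268,170,188),pink=(296,336,228,264),purple=(160,180,205,225),block=(160,222,178,204),can=(300,328,110,142)).items(): print(n,d[r0:r1,c0:c1].mean().round(1))
E
```

```text
t: 17.58
tcp_pos: [0.5228, -0.2538, 0.1036]
eef_rot: [3.138, -0.004, -0.094]
force: [1.1, -3.9, 7.2]
width: 0.0109
17.575 [ 1.12050678 -3.94718849  7.19637567] [-0.86950431 -0.2359872   0.24620837] -1.6747895025557027
socket 3.3
cap 9.6
pink 81.3
purple 9.7
block 16.4
can 9.9
```

View pics/s11.png

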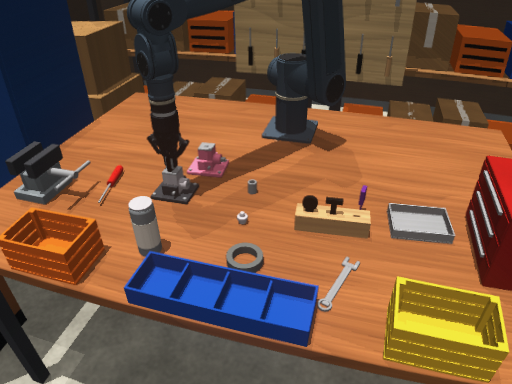

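The scene view shows the round and tee keys, the purple and pink look-alikes, and all the bystanders where they were. The key is held in the grey lock with its bolt drawn in.

```bash
python3 -c "
from workcell import manip
print(manip.job_done())"
```

```text
the job is handed in; nothing more can be done
None
```

I took the square-headed key from the +y end of the block and pushed it fully home in the grey lock, wiggling it past both pins. I then turned it clockwise to the stop and handed the job in at about 17.6 s, still gripping it at 120 N.

**Last checks**
- **Seating:** the tool sat at z = 0.1036 m, against 0.1035 m expected for fully home, with about 7 N still pressing down.
- **Turn:** the tool had turned 1.675 rad, slightly more than the nominal 1.6 rad. I put the difference down to play and a little give in the grip. The lock's own angle was not read directly.
- **At the stop:** torque on the key rose to 0.25–0.36 N m, well above the 0.1 N m spring, and the angle held steady for 0.6 s. The scene picture shows the bolt drawn in.
- **Everything else:** in the scene picture the other two keys, both look-alikes and the bystanders look unmoved. A top-view before-and-after comparison showed a large difference around the pink lock. I think that is the arm covering it, since the scene view shows it unmoved.

**Disagreement:** fitting two wrist views together put the head's top at 90 mm instead of 96 mm, one of them taken while the arm was still settling. I used the stated height, and the grasp and final seating agreed with it.

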